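# Set the chopping board up for cleaning and open the cleaner jug

## Robot

A 6-joint arm with a two-finger parallel gripper is mounted at the origin on the work surface. World frame = base frame: x ahead of the robot, y to its left, z up, the work surface at z = 0. Lengths are in m, angles in rad, forces in N, time in s.
With the tool pointing down it reaches from about 0.35 to 0.775 m from the base axis. Payload 7.3 kg.
Tool frame: the origin (TCP) lies on the centre line of the jaws, within the pads' length; the fingertips stand 11 mm ahead of it and the grasp point (between the pads) lies 8 mm behind it; y points along the fingers, z is the direction in which the jaws open and shut, and the axes are right-handed (so a half turn about y gives the same grasp; the last joint's range is limited). The gripper opens to 92 mm and grips with 3 to 60 N. Pads are 19 mm wide; open, the fingers measure 130 mm over their backs; the gripper's body (75 mm by 190 mm) begins 47 mm behind the grasp point.
Start: joints at [-1.349, 0.342, 1.524, -0, 1.275, -0.146], TCP at [0.189, -0.49, 0.238] pointing down, gripper open.
Joint ranges: [-2.53, 2.53], [-0.77, 2.02], [0.04, 2.7], [-1, 4.14], [0.28, 2.66], [-3.11, 3.11]. Speed limits (rad/s): [2.57, 2.57, 3.14, 3.14, 3.14, 3.14].

## Interface

Orientations are given as [roll, pitch, yaw] about the fixed x, y, z axes, in that order (R = Rz(yaw) Ry(pitch) Rx(roll)).
In Python, from cell import robot, cams gives the robot as it stands.
- The arm moves only by the tool apply_moves, never from a script. Its argument "plan" is a list of rows, each a list of 7 numbers: the shift along the tool's x, y, z in m, then the turn, a rotation vector about the tool's x, y, z in degrees, then the gripper command: -1 is fully open, 1 is shut, values between are in proportion. A call has exactly 5 rows; each row is the pose to reach, as a shift and turn from the pose commanded when the call began, along the tool's axes at that moment; what a row does not reach only later rows make up. A row lasts 1/8 s, in which the tool goes at most 62.5 mm and 10.7 degrees, less where a joint would pass 70% of its speed; a pose out of reach is approached as far as the arm can. A call with a gripper value outside its range is refused whole. The fingers move at their own pace and stop on an object; "squeeze" is the grip in N (left out, the last holds). Time passes only in rows, so rows that repeat a pose let the fingers close, or fill a call up. It gives the time, the measured TCP pose, the force and the opening at its end, in the units of the state.
- robot.observe(): the state, without advancing time (a new reading comes with each control period).
- cams.read_camera(name): name is "scene" or "top" or "wrist"; returns the picture (420x560x3 uint8, blue, green, red); there is no depth.
- cams.calibration(name): a dict with "fx", "fy", "cx", "cy" (pixels), "dist" ([k1, k2, p1, p2, k3] as OpenCV has them; the pictures are not rectified), "extrinsics" (4x4, takes a point from world to camera coordinates); the wrist camera has in their place "T_tool_cam" (4x4, takes a point from camera to tool coordinates, whose origin is the TCP and whose axes are the tool frame's). Camera axes: x right, y up, looking along -z (the intrinsics and any distortion apply to the point x, -y, -z); pixel columns grow to the right and rows downward; lengths in m; the calibration is good to about 2 mm. A picture is of the moment at which its call begins: read the wrist's pose just before it. calibration takes no time and is no camera call.
- robot.hand_in(): hands the job in, once; it reports no verdict.
The state is a dict: "time": time; "qpos": joint angles; "qvel": joint speeds; "joint_efforts": joint torques, N m; "tool_pos": TCP position; "tool_rot": TCP orientation; "contact_force": force on the tool from outside, world axes, zero at the start; "torque": the same for the moment, N m; "opening": finger opening in m.
Only numpy, scipy, OpenCV 4.12 (cv2) and the standard library are available. Lean on these libraries where they do the work, as an engineer would, in place of code of your own. Each camera call takes 0.05 s, during which the arm holds its last target. There are 200 camera calls.

## Task

Get the chopping board ready for cleaning: lift it out of the wire rack, stand its bottom edge in the tray of the draining stand, lean it squarely back against the stand's rail and let go. Then push the cleaner jug's safety cap down, twist it a quarter turn anticlockwise while it is down, and lift it straight up; finish still holding the cap upright about 8 cm above where it sat, over the jug's open mouth. Leave everything else on the counter where it stands.

Things in the scene. Friction and masses are not known exactly. Their poses are not given: they have to be found in the camera images.
- board: Wooden chopping board (about 220 g), loose: 14 mm thick (its x), 130 mm wide (its y), 180 mm tall (its z). At the start it stands upright in the middle slot of the wire rack. Origin: centre of its bottom edge; z points up along the board to the top edge.
- rack: Fixed rack, grey plastic base 130 x 160 mm, 12 mm thick, with four steel wire hoops (running along its y, tops 72 mm above the counter). The board stands on the base in the middle slot, which is 20 mm wide along x. Origin: under the base's centre; z up.
- stand: Fixed draining stand: a shallow steel tray 150 mm (x) by 180 mm (y) with 5 mm walls, its floor 5 mm and its rim 14 mm above the counter, and a dark steel rail above it at the far side. Origin: under the tray's centre; x points away from the robot, z up.
- rail: The stand's fixed horizontal round rail to lean the board on, 12 mm thick, running along y over 166 mm on a post at each end; its centre line lies at x = 45 mm, z = 110 mm in the stand's frame. This body's origin and axes coincide with those of the stand. The board is taller than the rail and its top sticks out above it.
- jug: White plastic cleaner jug, fixed in a dark steel caddy base 130 x 150 mm; jug body 95 x 115 mm, with a handle to its y side reaching 95 mm out and 121 mm up; shoulder up to 150 mm, neck 33 mm thick up to 185 mm. Origin: under its centre, on the axis of neck and cap; z up. It does not move.
- jug_mouth (a point): Centre of the rim of the jug's neck, 185 mm above the counter, on the axis of the cap.
- cap: Loose round grey ribbed safety cap, 56 mm across, 44 mm tall, 50 g. Origin: centre of its underside, 169 mm above the counter at the start (top at 213 mm); z up. Hooked under lugs on the neck: it neither lifts nor turns until pushed down 6.5 to 8 mm. Held down, it turns anticlockwise from above (blocked clockwise); 50 to 130 degrees from its start it lifts off. Grip its sides from above.
- seal (a joint): Spring-loaded seal in the neck under the cap: how far it is pressed down in m, 0 at rest, 0.008 with the cap fully down on the neck's rim. Pushing the cap takes about 4 N at first and 10 N fully down; the grip on the cap's sides can push it.
- spice_jar: Loose glass jar, 42 mm across, 90 mm tall; not part of the job. Origin: underside.
- dish_brush: Loose brush lying on the counter, 190 mm long; not part of the job. Origin: underside.
- mug: Loose white mug, 76 mm across, 90 mm tall; not part of the job. Origin: underside.
- water_bottle: Loose green glass bottle, 60 mm across, 190 mm tall; not part of the job. Origin: underside.
- sauce_bowl: Loose small bowl, 100 mm across, 45 mm tall; not part of the job. Origin: underside.
- pepper_mill: Loose wooden pepper mill, 52 mm across, 145 mm tall; not part of the job. Origin: underside.
There are look-alikes about, which are no part of the job. What is meant by the board is not grey, and is the smaller of those in its own colour.

How it is judged:
By the outcome, as a careful person would: the job done as asked, in the order asked, and still so for the second after the job is handed in, while the arm keeps its last pose, push and grip.
It also fails if it takes over 58 s, if anything falls off the work surface, if the arm or the gripper's body presses on something with over 40 N, if the wrist force passes 120 N, or if a joint passes its speed limit or range.

## Working session

There is one attempt and no reset: what is moved stays moved. The work goes in short steps, Python scripts to look and compute and a tool call to move; the robot and the scene stay as the last step left them, time stands still between calls to the robot, and variables do not carry over. Pictures are saved under pics/ and viewed, about 8 in all and at most 12, crops included, and the job is handed in when it is done.

Besides the shell and the picture viewer there is one more tool, called after "Call:" by a JSON object that holds its "api" and its "payload". apply_moves: Moves the arm, as the interface text tells. Its arguments: {"type":"object","properties":{"plan":{"type":"array","items":{"type":"array","items":{"type":"number"}}},"squeeze":{"type":"number"}},"required":["plan"]}

```bash
ls; mkdir -p pics; python3 - <<'E'
from cell import robot, cams
import cv2
for n in ["scene","top"]:
    cv2.imwrite(f"pics/{n}0.png",cams.read_camera(n))
print(robot.observe())
for n in ["scene","top","wrist"]: print(n,cams.calibration(n))
E
```

```text
pics
{'time': 0.1, 'qpos': array([-1.34898091e+00,  3.42664479e-01,  1.52488174e+00, -3.09198647e-05,
        1.27540118e+00, -1.46010000e-01]), 'qvel': array([-1.69635401e-04, -2.27491618e-03, -9.44854553e-04, -9.12101414e-04,
       -2.70170597e-04,  7.14985094e-05]), 'joint_efforts': array([ 1.72568019e-03, -4.32004523e+01, -2.44694442e+01,  7.19467155e-02,
        5.26424136e-02, -4.08889980e-05]), 'tool_pos': array([ 0.18871679, -0.48955363,  0.23712239]), 'tool_rot': array([-1.57214096e+00,  1.67850910e-04, -2.77375833e+00]), 'contact_force': array([0.76821106, 0.88971275, 0.59675899]), 'torque': array([-0.0289054 , -0.01150649,  0.00744036]), 'opening': 0.09192357621461801}
scene {'fx': 391.8065877835209, 'fy': 391.8065877835209, 'cx': 275.38113244359783, 'cy': 207.94926496644925, 'dist': array([-0.08936808,  0.        ,  0.        ,  0.        ,  0.        ]), 'extrinsics': array([[ 0.64204072,  0.76657283,  0.01223981, -0.36233937],
       [-0.62654437,  0.51542576,  0.58461821,  0.26460546],
       [ 0.44184372, -0.38301748,  0.81121621, -1.26795302],
       [ 0.        ,  
[... 428 characters left out ...]
34673e-01,  1.02542622e-02,  9.81000370e-01,
        -1.48957525e+00],
       [ 0.00000000e+00,  0.00000000e+00,  0.00000000e+00,
         1.00000000e+00]])}
wrist {'fx': 349.744023936609, 'fy': 349.744023936609, 'cx': 275.498652665667, 'cy': 204.49221200518247, 'dist': array([-0.00146806,  0.        ,  0.        ,  0.        ,  0.        ]), 'T_tool_cam': array([[ 2.72069446e-04, -9.67177250e-01, -2.54102525e-01,
        -6.82977341e-02],
       [-2.56448018e-05,  2.54102527e-01, -9.67177287e-01,
        -1.47052262e-01],
       [ 9.99999963e-01,  2.69655797e-04,  4.43304649e-05,
         1.49525866e-03],
       [ 0.00000000e+00,  0.00000000e+00,  0.00000000e+00,
         1.00000000e+00]])}
```

View pics/scene0.png

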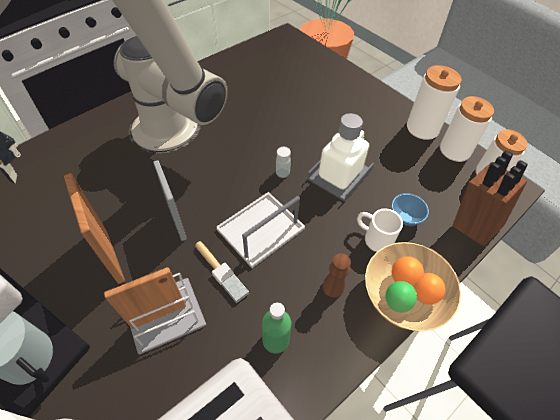

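View pics/top0.png

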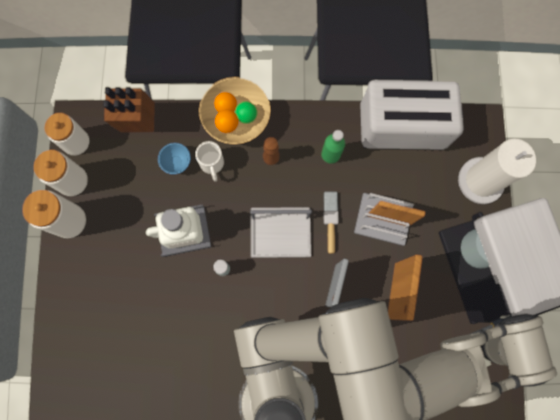

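The scene picture shows the board in the rack at (145,310), the stand at (262,228) and the jug at (345,155). In the top picture they are at (397,212), (281,232) and (182,230). A larger board and a grey board stand near the rack. Next I'll enlarge the top view and try some masks.

```bash
cat > h.py <<'E'
import numpy as np, cv2
from cell import robot, cams
from scipy.spatial.transform import Rotation as Ro
def campose(n, st=None):
    c=cams.calibration(n)
    if n=="wrist":
        T=np.eye(4); T[:3,:3]=Ro.from_euler('xyz',st["tool_rot"]).as_matrix(); T[:3,3]=st["tool_pos"]
        return c,T@c["T_tool_cam"]
    return c,np.linalg.inv(c["extrinsics"])
def ray(n,px,st=None):
    c,T=campose(n,st)
    K=np.array([[c["fx"],0,c["cx"]],[0,c["fy"],c["cy"]],[0,0,1]])
    u=cv2.undistortPoints(np.array(px,float).reshape(-1,1,2),K,c["dist"]).reshape(-1,2)
    d=np.c_[u[:,0],-u[:,1],-np.ones(len(u))]@T[:3,:3].T
    return T[:3,3],d
def onz(n,px,z,st=None):
    o,d=ray(n,px,st); return o+d*((z-o[2])/d[:,2])[:,None]
def proj(n,P,st=None):
    c,T=campose(n,st); q=(np.array(P,float).reshape(-1,3)-T[:3,3])@T[:3,:3]
    K=np.array([[c["fx"],0,c["cx"]],[0,c["fy"],c["cy"]],[0,0,1]])
    return cv2.projectPoints(q*[1,-1,-1],np.zeros(3),np.zeros(3),K,c["dist"])[0].reshape(-1,2)
def tri(p1,p2,n1="top",n2="scene"):
    o1,d1=ray(n1,[p1]);o2,d2=ray(n2,[p2])
    A=np.c_[d1[0],-d2[0]]; s=np.linalg.lstsq(A,o2-o1,rcond=None)[0]
    a=o1+d1[0]*s[0];b=o2+d2[0]*s[1]; return (a+b)/2,np.linalg.norm(a-b)
E
python3 - <<'E'
from h import *
t=cv2.imread("pics/top0.png"); s=cv2.imread("pics/scene0.png")
a=cv2.resize(t[170:270,130:440],None,fx=2.5,fy=2.5,interpolation=cv2.INTER_CUBIC)
b=cv2.resize(s[100:365,90:380],None,fx=1.25*1,fy=1.25,interpolation=cv2.INTER_CUBIC)
cv2.imwrite("pics/topz.png",a)
cv2.imwrite("pics/scz.png",cv2.resize(s[165:355,60:330],None,fx=2.9,fy=2.9,interpolation=cv2.INTER_CUBIC))
E
```

```text
(no output)
```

View pics/topz.png

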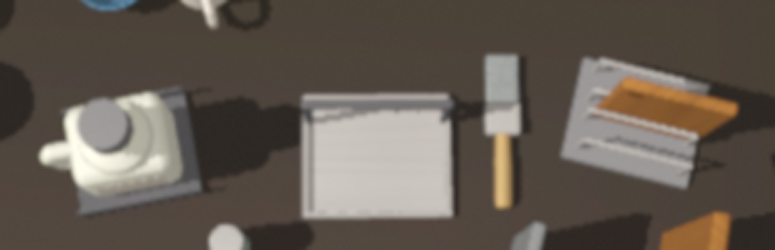

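View pics/scz.png

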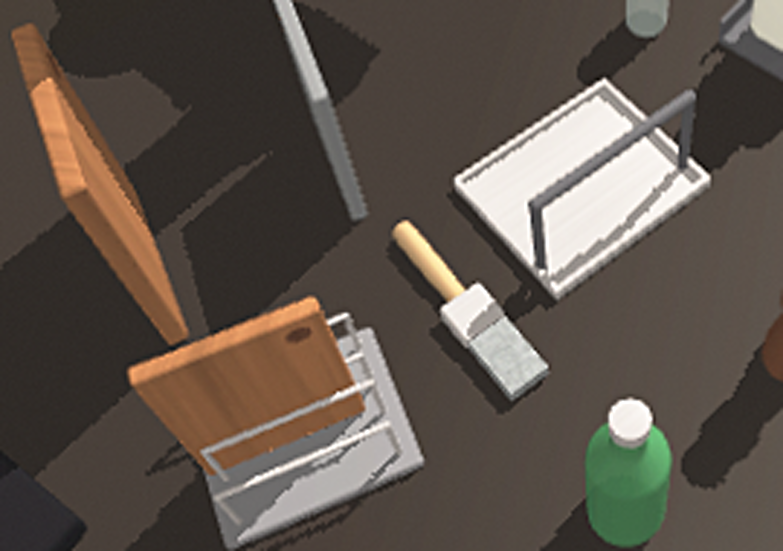

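Enlarged top crop: the board's upper edge runs from about (623,80) to (737,104), the tray's near corners are at (302,217) and (453,217), and the cap's centre is at (105,125). The enlarged scene crop shows the rail on the tray's far side and the big board's top front corner at about (72,192).

```bash
python3 - <<'E'
from h import *
np.set_printoptions(precision=4,suppress=True)
Z=lambda p:np.array(p)/2.5+[130,170]
S=lambda p:np.array(p)/2.9+[60,165]
e=onz("top",Z([[623,82],[735,107]]),.192); print("board top",e,e.mean(0),np.linalg.norm(e[0]-e[1]),np.degrees(np.arctan2(*(e[0]-e[1])[:2])))
print("scene board top",onz("scene",S([[132,372],[318,303]]),.192))
r=onz("top",Z([[584,58],[562,157],[688,188],[708,88]]),.012);print("rack",r,r.mean(0))
t=onz("top",Z([[302,217],[453,217]]),.014);print("tray near",t)
print("scene tray", onz("scene",S([[455,182],[603,80],[710,182],[557,298]]),.014))
print("scene rail ends", onz("scene",S([[535,205],[692,97]]),.110))
print("cap",onz("top",Z([105,125]),.213))
c=onz("scene",[[351,122]],.213);print("cap scene",c)
print("bigboard",tri(Z([727,213]),S([72,192])), "far low",tri(Z([665,235]),S([35,85])))
print("grey",tri(Z([542,224]),S([318,97])))
print("jar,brush",onz("top",Z([[226,238]]),.09))
E
```

```text
board top [[ 0.5639 -0.2758  0.192 ]
 [ 0.5366 -0.4001  0.192 ]] [ 0.5502 -0.3379  0.192 ] 0.12732514405464374 12.394203929037374
scene board top [[ 0.5332 -0.3962  0.192 ]
 [ 0.5673 -0.2742  0.192 ]]
rack [[ 0.633  -0.2662  0.012 ]
 [ 0.5078 -0.2354  0.012 ]
 [ 0.4698 -0.3909  0.012 ]
 [ 0.5958 -0.4217  0.012 ]] [ 0.5516 -0.3285  0.012 ]
tray near [[ 0.4321  0.0831  0.014 ]
 [ 0.4331 -0.1002  0.014 ]]
scene tray [[ 0.4395 -0.0958  0.014 ]
 [ 0.434   0.0817  0.014 ]
 [ 0.5863  0.0824  0.014 ]
 [ 0.5902 -0.0965  0.014 ]]
scene rail ends [[ 0.5553 -0.0869  0.11  ]
 [ 0.5544  0.0812  0.11  ]]
cap [[0.5085 0.2882 0.213 ]]
cap scene [[0.5127 0.2882 0.213 ]]
bigboard (array([ 0.4146, -0.3691,  0.2382]), np.float64(0.005478592917879266)) far low (array([ 0.3802, -0.321 ,  0.2942]), np.float64(0.0590135348088638))
grey (array([ 0.4084, -0.1826,  0.182 ]), np.float64(0.003026547000545069))
jar,brush [[0.3992 0.1672 0.09  ]]
```

```bash
cat >> h.py <<'E'
def Rt(psi,tilt=0):
    c,s=np.cos(np.radians(psi)),np.sin(np.radians(psi))
    R=np.array([[s,0,c],[-c,0,s],[0,-1,0]])
    return Ro.from_euler('y',tilt,degrees=True).as_matrix()@R
def go(*targets):
    """print shift[mm], rotvec[deg] in the current tool axes for (x,y,z,psi,tilt)"""
    st=robot.observe(); R=Ro.from_euler('xyz',st["tool_rot"]).as_matrix()
    print("t",round(st["time"],2),"pos",st["tool_pos"].round(4),"q6",st["qpos"][5].round(2),"F",st["contact_force"].round(1),"op",round(st["opening"],4))
    for x,y,z,p,*t in targets:
        d=R.T@(np.array([x,y,z])-st["tool_pos"]); w=Ro.from_matrix(R.T@Rt(p,*t)).as_rotvec(degrees=True)
        print((d*1000).round(1),w.round(2))
E
python3 -c "
from h import *
go((.19,-.49,.34,-13.6),(.55,-.338,.34,-13.6))"
```

```text
t 0.1 pos [ 0.1887 -0.4896  0.2371] q6 -0.15 F [0.8 0.9 0.6] op 0.0919
[  -1.1 -102.9    0.7] [ 7.000e-02 -5.532e+01 -5.000e-02]
[-391.6 -102.8  -11.6] [ 7.000e-02 -5.532e+01 -5.000e-02]
```

Call:
{"api": "apply_moves", "payload": {"plan": [[0,-0.06,0,0,0,0,-1],[-0.02,-0.103,0,0,-10,0,-1],[-0.08,-0.103,-0.002,0,-20,0,-1],[-0.14,-0.103,-0.004,0,-30,0,-1],[-0.2,-0.103,-0.006,0,-40,0,-1]]}}

```text
time: 0.72
tool_pos: [0.3747, -0.4114, 0.3405]
tool_rot: [-1.571, 0.0, -2.07]
contact_force: [0.0, -0.5, 0.4]
opening: 0.0916
```

```bash
python3 -c "
from h import *
go((.55,-.338,.30,-13.6))"
```

```text
t 0.72 pos [ 0.3747 -0.4114  0.3405] q6 -0.47 F [ 0.  -0.5  0.4] op 0.0916
[-148.5   40.5  118.7] [  0.02 -15.03  -0.  ]
```

Call:
{"api": "apply_moves", "payload": {"plan": [[-0.045,0,0.035,0,-8,0,-1],[-0.09,0.01,0.07,0,-15,0,-1],[-0.13,0.025,0.105,0,-15,0,-1],[-0.148,0.04,0.119,0,-15,0,-1],[-0.148,0.04,0.119,0,-15,0,-1]]}}

```text
time: 1.35
tool_pos: [0.5492, -0.3393, 0.2982]
tool_rot: [-1.575, 0.002, -1.812]
contact_force: [-0.1, -0.5, 0.1]
opening: 0.0919
```

```bash
python3 -c "
from h import *
go((.55,-.338,.162,-13.6))
st=robot.observe(); im=cams.read_camera('wrist'); cv2.imwrite('pics/w1.png',im)
"
```

```text
t 1.35 pos [ 0.5492 -0.3393  0.2982] q6 -0.43 F [-0.1 -0.5  0.1] op 0.0919
[ -1.3 136.2   1. ] [ 0.24 -0.22 -0.09]
```

View pics/w1.png

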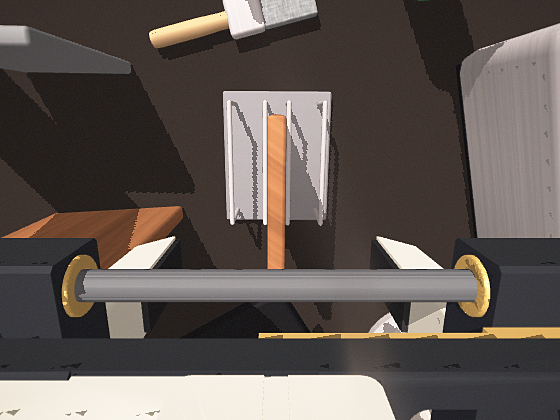

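The wrist view shows the board's top edge running from (278,117) down to (276,266). The jaw centre is near column 275, so it is well aligned.

```bash
python3 -c "
from h import *
st=robot.observe(); im=cv2.imread('pics/w1.png').astype(int)
pts=[]
for r in (125,160,200,240,262):
    b,g,d=im[r].T; m=np.where((d-b>50))[0]; m=m[(m>240)&(m<310)]; pts+= [((m.min()+m.max())/2,r)]; print(r,m.min(),m.max())
P=onz('wrist',pts,.192,st); print(P.round(4)); d=P[0]-P[-1]; print(np.degrees(np.arctan2(d[0],d[1])))
print('near end',onz('wrist',[[278,115]],.192,st))
go((.55,-.338,.162,-13.6))
"
```

```text
125 267 285
160 267 285
200 267 285
240 267 284
262 267 284
[[ 0.5636 -0.2839  0.192 ]
 [ 0.5576 -0.308   0.192 ]
 [ 0.5504 -0.3372  0.192 ]
 [ 0.5424 -0.3681  0.192 ]
 [ 0.538  -0.3859  0.192 ]]
14.108020573749767
near end [[ 0.56664216 -0.27752504  0.192     ]]
t 1.4 pos [ 0.5485 -0.3404  0.2997] q6 -0.43 F [ 0.3 -0.4  0.1] op 0.0918
[ -2.6 137.7   1.2] [ 0.13 -0.3  -0.02]
```

Call:
{"api": "apply_moves", "payload": {"plan": [[0,0.04,0.001,0,0,0,-1],[0,0.08,0.001,0,0,0,-1],[0,0.12,0.001,0,0,0,-1],[0,0.138,0.001,0,0,0,-1],[0,0.138,0.001,0,0,0,1]], "squeeze": 30}}

```text
time: 2.02
tool_pos: [0.5482, -0.3416, 0.1623]
tool_rot: [-1.573, 0.0, -1.816]
contact_force: [-0.8, -0.3, 0.6]
opening: 0.0859
```

Call:
{"api": "apply_moves", "payload": {"plan": [[0,0,0,0,0,0,1],[0,0,0,0,0,0,1],[0,0,0,0,0,0,1],[0,0,0,0,0,0,1],[0,0,0,0,0,0,1]]}}

```text
time: 2.65
tool_pos: [0.55, -0.3406, 0.1628]
tool_rot: [-1.571, -0.0, -1.814]
contact_force: [0.5, 1.2, -0.3]
opening: 0.0365
```

```bash
python3 -c "
from h import *
go((.55,-.34,.28,-14))"
```

```text
t 2.65 pos [ 0.55   -0.3406  0.1628] q6 -0.43 F [ 0.5  1.2 -0.3] op 0.0365
[  -0.6 -117.2   -0.2] [-0.01  0.08  0.01]
```

Call:
{"api": "apply_moves", "payload": {"plan": [[0,0,0,0,0,0,1],[0,0,0,0,0,0,1],[0,0,0,0,0,0,1],[0,-0.005,0,0,0,0,1],[0,-0.03,0,0,0,0,1]]}}

```text
time: 3.28
tool_pos: [0.549, -0.3399, 0.1911]
tool_rot: [-1.575, 0.002, -1.814]
contact_force: [0.4, -0.5, -2.7]
opening: 0.0139
```

Call:
{"api": "apply_moves", "payload": {"plan": [[0,-0.03,0,0,0,0,1],[0,-0.06,0,0,0,0,1],[0,-0.095,0,0,0,0,1],[0,-0.125,0,0,0,0,1],[0,-0.125,0,0,0,0,1]]}}

```text
time: 3.9
tool_pos: [0.5506, -0.3411, 0.3202]
tool_rot: [-1.566, -0.002, -1.814]
contact_force: [-0.0, -0.2, -2.5]
opening: 0.0138
```

```bash
python3 -c "
from h import *
go((.50,-.007,.32,0),(.50,-.007,.32,0,15))
st=robot.observe(); im=cams.read_camera('wrist'); cv2.imwrite('pics/w2.png',im)"
```

```text
t 3.9 pos [ 0.5506 -0.3411  0.3202] q6 -0.43 F [-0.  -0.2 -2.5] op 0.0138
[-312.1   -1.1 -129.5] [ -0.26 -13.92   0.16]
[-312.1   -1.1 -129.5] [-15.18 -13.86  -1.66]
```

View pics/w2.png

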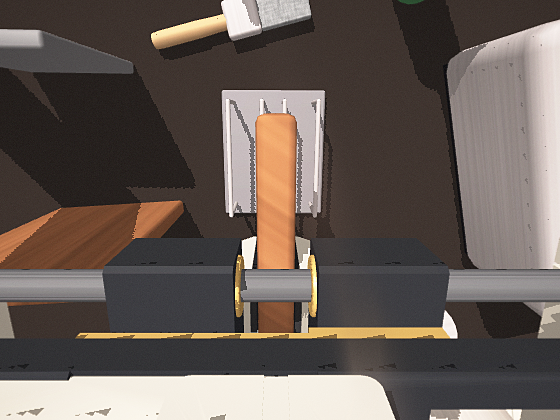

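```bash
python3 -c "
from h import *
st=robot.observe(); R=Ro.from_euler('xyz',st['tool_rot']).as_matrix()
P=onz('wrist',[[257,115],[296,115],[276,113]],st['tool_pos'][2]+.03,st); print(((P-st['tool_pos'])@R).round(4))
go((.52,-.0065,.33,.3,14))"
```

```text
[[-0.0663 -0.03   -0.005 ]
 [-0.0663 -0.03    0.0076]
 [-0.0669 -0.03    0.0011]]
t 3.95 pos [ 0.5501 -0.3407  0.3179] q6 -0.43 F [-0.2 -1.  -3.3] op 0.0137
[-317.1  -12.4 -109.6] [-14.   -14.16  -1.62]
```

Board held on centre. Now the traverse.

Call:
{"api": "apply_moves", "payload": {"plan": [[-0.025,-0.004,-0.01,0,0,0,1],[-0.07,-0.012,-0.03,0,-3,0,1],[-0.125,-0.012,-0.05,-3,-7,0,1],[-0.18,-0.012,-0.07,-6,-11,-1,1],[-0.235,-0.012,-0.09,-10,-14,-1.6,1]]}}

```text
time: 4.58
tool_pos: [0.518, -0.089, 0.328]
tool_rot: [-1.752, -0.006, -1.567]
contact_force: [0.5, -0.0, -2.8]
opening: 0.0135
```

```bash
python3 -c "
from h import *
go((.52,-.0065,.33,.3,14))"
```

```text
t 4.58 pos [ 0.518 -0.089  0.328] q6 -0.29 F [ 0.5 -0.  -2.8] op 0.0135
[-82.5  -2.9   1.9] [-3.64 -0.14  0.38]
```

Call:
{"api": "apply_moves", "payload": {"plan": [[-0.035,-0.001,0.001,-1,0,0,1],[-0.065,-0.002,0.002,-2.5,0,0,1],[-0.0825,-0.003,0.002,-3.6,0,0,1],[-0.0825,-0.003,0.002,-3.6,0,0,1],[-0.0825,-0.003,0.002,-3.6,0,0,1]]}}

```text
time: 5.2
tool_pos: [0.5214, -0.0093, 0.3313]
tool_rot: [-1.81, -0.007, -1.569]
contact_force: [0.2, -0.5, -1.7]
opening: 0.014
```

```bash
python3 -c "
from h import *
go((.5455,-.0065,.25,.3,14),(.5455,-.0065,.165,.3,14))
cv2.imwrite('pics/w3.png',cams.read_camera('wrist'))"
```

```text
t 5.2 pos [ 0.5214 -0.0093  0.3313] q6 -0.15 F [ 0.2 -0.5 -1.7] op 0.014
[-3.3 73.3 42.7] [-0.28 -0.3   0.41]
[ -3.9 155.8  62.8] [-0.28 -0.3   0.41]
```

View pics/w3.png

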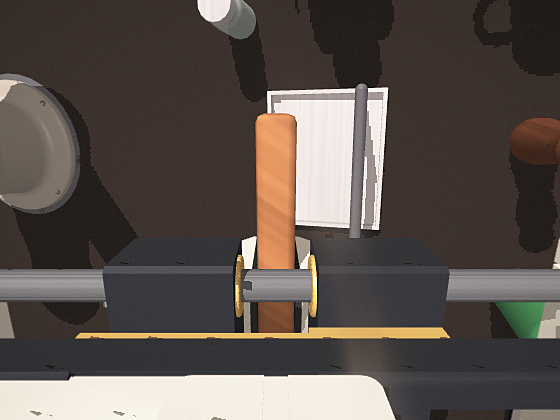

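The wrist view shows the rail centreline running from (361,88) to (356,232). The tray corners are at (268,92), (388,89) and (380,229). The board is above the tray and in front of the rail.

```bash
python3 -c "
from h import *
st=robot.observe()
r=onz('wrist',[[361,92],[356,228]],.11,st);d=r[0]-r[1];print('rail',r,np.degrees(np.arctan2(-d[0],d[1])))
r=onz('wrist',[[268,92],[388,89],[380,229]],.014,st);d=r[1]-r[2];print('tray',r,np.degrees(np.arctan2(-d[0],d[1])))
go((.5455,-.0065,.165,.3,14))"
```

```text
rail [[ 0.55320626  0.07507957  0.11      ]
 [ 0.55649552 -0.06325779  0.11      ]] 1.362070900242817
tray [[ 0.43483883  0.08086203  0.014     ]
 [ 0.58357162  0.08254246  0.014     ]
 [ 0.5874702  -0.09425322  0.014     ]] 1.2632434124282135
t 5.25 pos [ 0.5214 -0.0095  0.3315] q6 -0.15 F [-0.1  0.1 -3.4] op 0.0141
[ -4.1 156.   62.8] [-0.29 -0.33  0.4 ]
```

Call:
{"api": "apply_moves", "payload": {"plan": [[-0.002,0.03,0.022,-0.3,-1,0.4,1],[-0.004,0.075,0.043,-0.3,-1,0.4,1],[-0.004,0.12,0.054,-0.3,-1,0.4,1],[-0.004,0.15,0.0615,-0.3,-1,0.4,1],[-0.004,0.15,0.0615,-0.3,-1,0.4,1]]}}

```text
time: 5.88
tool_pos: [0.5443, -0.0062, 0.1695]
tool_rot: [-1.82, 0.005, -1.555]
contact_force: [0.4, -0.1, -2.6]
opening: 0.0138
```

```bash
python3 -c "
from h import *
go((.546,-.006,.155,1,14),(.546,-.006,.150,1,14))"
```

```text
t 5.88 pos [ 0.5443 -0.0062  0.1695] q6 -0.14 F [ 0.4 -0.1 -2.6] op 0.0138
[-0.1 13.7  5.2] [ 0.29 -0.03 -0.06]
[-0.1 18.5  6.4] [ 0.29 -0.03 -0.06]
```

Call:
{"api": "apply_moves", "payload": {"plan": [[0,0.005,0.002,0,0,0,1],[0,0.01,0.003,0,0,0,1],[0,0.013,0.004,0,0,0,1],[0,0.015,0.005,0,0,0,1],[0,0.015,0.005,0,0,0,1]]}}

```text
time: 6.5
tool_pos: [0.5469, -0.0052, 0.1557]
tool_rot: [-1.815, 0.005, -1.553]
contact_force: [-0.0, -0.1, -2.5]
opening: 0.0137
```

Call:
{"api": "apply_moves", "payload": {"plan": [[0,0.001,0,0,0,0,1],[0,0.002,0,0,0,0,1],[0,0.002,0,0,0,0,1],[0,0.002,0,0,0,0,1],[0,0.002,0,0,0,0,1]]}}

```text
time: 7.12
tool_pos: [0.5465, -0.0053, 0.1538]
tool_rot: [-1.815, 0.005, -1.553]
contact_force: [-0.4, -0.3, -2.4]
opening: 0.0136
```

Call:
{"api": "apply_moves", "payload": {"plan": [[0,0.001,0,0,0,0,1],[0,0.002,0,0,0,0,1],[0,0.002,0.0,0,0,0,1],[0,0.002,0.0,0,0,0,1],[0,0.002,0.0,0,0,0,1]]}}

```text
time: 7.75
tool_pos: [0.5463, -0.0052, 0.1528]
tool_rot: [-1.814, 0.004, -1.553]
contact_force: [0.8, 1.6, 5.0]
opening: 0.0141
```

```bash
python3 -c "
from h import *
go((.550,-.006,.151,1,14))
cv2.imwrite('pics/s4.png',cv2.resize(cams.read_camera('scene')[110:280,180:400],None,fx=3,fy=3))"
```

```text
t 7.75 pos [ 0.5463 -0.0052  0.1528] q6 -0.14 F [0.8 1.6 5. ] op 0.0141
[0.9 0.8 4. ] [-0.09  0.05  0.  ]
```

View pics/s4.png

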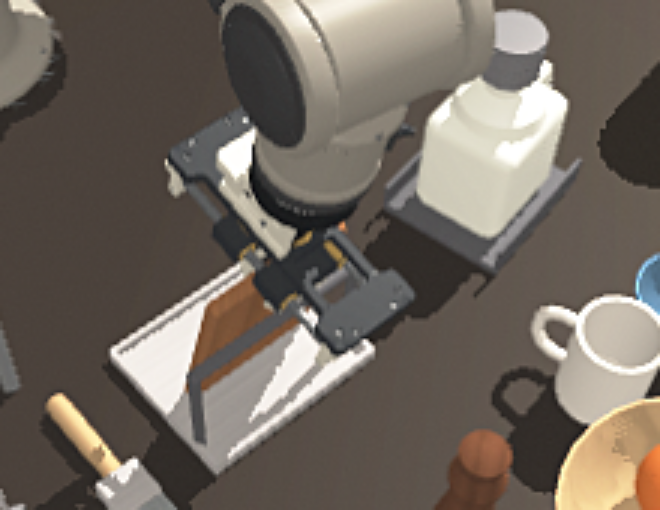

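The board's bottom touches the tray floor (Fz went up to +5 N) and it is in front of the rail. Next I'll ease it toward the rail.

Call:
{"api": "apply_moves", "payload": {"plan": [[0,-0.0012,0.001,0,0,0,1],[0,-0.0015,0.002,0,0,0,1],[0,-0.0017,0.003,0,0,0,1],[0,-0.002,0.004,0,0,0,1],[0,-0.002,0.004,0,0,0,1]]}}

```text
time: 8.43
tool_pos: [0.5503, -0.0053, 0.1527]
tool_rot: [-1.815, 0.004, -1.553]
contact_force: [-2.2, -0.7, 1.9]
opening: 0.0141
```

Call:
{"api": "apply_moves", "payload": {"plan": [[0,-0.0003,0.001,0,0,0,1],[0,-0.0005,0.002,0,0,0,1],[0,-0.0007,0.003,0,0,0,1],[0,-0.0007,0.003,0,0,0,1],[0,-0.0007,0.003,0,0,0,1]]}}

```text
time: 9.05
tool_pos: [0.5512, -0.0052, 0.1527]
tool_rot: [-1.821, 0.005, -1.553]
contact_force: [-9.3, -1.2, 4.4]
opening: 0.0139
```

The rail is in contact (Fx −9 N). I'll relax slightly and open.

Call:
{"api": "apply_moves", "payload": {"plan": [[0,0,-0.0015,0,0,0,1],[0,0,-0.0015,0,0,0,0.6],[0,0,-0.0015,0,0,0,0.2],[0,0,-0.0015,0,0,0,0],[0,0,-0.0015,0,0,0,0]]}}

```text
time: 9.68
tool_pos: [0.5522, -0.0051, 0.1532]
tool_rot: [-1.814, 0.005, -1.553]
contact_force: [-0.3, -0.0, 0.6]
opening: 0.0432
```

Call:
{"api": "apply_moves", "payload": {"plan": [[0,-0.02,0,0,0,0,0],[0,-0.05,0,0,0,0,0],[0,-0.1,0,0,0,0,0],[0,-0.15,0,0,0,0,-1],[0,-0.15,0,0,0,0,-1]]}}

```text
time: 10.3
tool_pos: [0.5901, -0.0053, 0.3026]
tool_rot: [-1.806, 0.003, -1.553]
contact_force: [0.6, 0.3, -0.3]
opening: 0.0615
```

```bash
python3 -c "
from h import *
go((.5105,.288,.30,0),(.5105,.288,.30,60),(.45,.15,.33,30))
print(robot.observe()['qpos'].round(2))
cv2.imwrite('pics/w5.png',cams.read_camera('wrist'))
cv2.imwrite('pics/s5.png',cams.read_camera('scene'))
a=cv2.resize(cv2.imread('pics/s5.png')[110:280,180:400],(520,402));b=cv2.resize(cv2.imread('pics/w5.png')[:300],(280,150))
c=np.zeros((402,800,3),np.uint8);c[:,:520]=a;c[:150,520:]=b;cv2.imwrite('pics/c5.png',c)"
```

```text
t 10.3 pos [ 0.5901 -0.0053  0.3026] q6 -0.15 F [ 0.6  0.3 -0.3] op 0.0615
[-294.7   20.8  -71.4] [13.5   1.04 -0.07]
[-294.7   20.8  -71.4] [ 12.18 -58.67  -7.12]
[-157.9    5.9 -139.8] [ 13.16 -28.82  -3.6 ]
[-0.12  0.58  0.99 -0.03  1.81 -0.15]
```

View pics/c5.png

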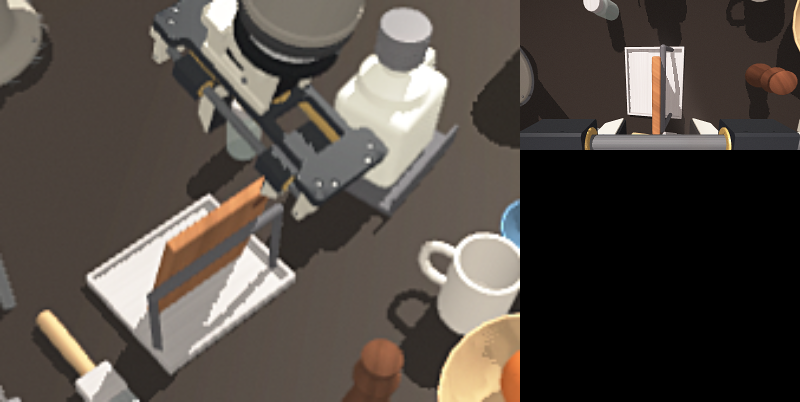

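The board is resting against the rail, parallel to it, with its bottom in the tray. Next is the cap.

Call:
{"api": "apply_moves", "payload": {"plan": [[-0.05,-0.005,-0.012,3,0.3,0,-1],[-0.11,0,-0.026,6,0.5,0,-1],[-0.17,0.008,-0.041,9,0.8,0,-1],[-0.23,0.014,-0.055,12,1,0,-1],[-0.285,0.02,-0.069,13.5,1,0,-1]]}}

```text
time: 11.02
tool_pos: [0.5095, 0.2801, 0.2957]
tool_rot: [-1.581, 0.002, -1.57]
contact_force: [0.9, 0.7, 0.6]
opening: 0.0921
```

Call:
{"api": "apply_moves", "payload": {"plan": [[-0.01,0,0,0,0,0,-1],[-0.01,0,0,0,0,0,-1],[-0.01,0,0,0,0,0,-1],[-0.01,0,0,0,0,0,-1],[-0.01,0,0,0,0,0,-1]]}}

```text
time: 11.65
tool_pos: [0.5118, 0.2876, 0.2972]
tool_rot: [-1.58, 0.002, -1.572]
contact_force: [-0.2, 0.2, -0.6]
opening: 0.0919
```

```bash
python3 -c "
from h import *
go((.5105,.288,.187,0))
cv2.imwrite('pics/w6.png',cams.read_camera('wrist'))
"
```

```text
t 11.65 pos [0.5118 0.2876 0.2972] q6 0.38 F [-0.2  0.2 -0.6] op 0.0919
[ -0.2 110.2  -0.4] [ 0.5  -0.06 -0.13]
```

View pics/w6.png

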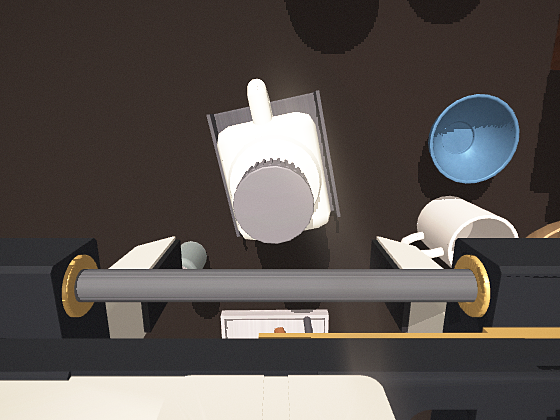

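The wrist view shows the cap's top disc spanning columns 233–314 and rows about 165–243, so its centre is near (273.5,204).

```bash
python3 -c "
from h import *
st=robot.observe()
P=onz('wrist',[[273.5,204],[233,204],[314,204],[273.5,165],[273.5,243.5]],.213,st);print(P.round(4))
go((P[0,0],P[0,1],.187,0))"
```

```text
[[0.5103 0.2944 0.213 ]
 [0.4826 0.2943 0.213 ]
 [0.538  0.2944 0.213 ]
 [0.5104 0.3211 0.213 ]
 [0.5103 0.2656 0.213 ]]
t 11.7 pos [0.5117 0.2878 0.2972] q6 0.38 F [ 0.2 -0.4 -0.1] op 0.0916
[ -6.3 110.3  -0.4] [ 0.5  -0.04 -0.13]
```

Call:
{"api": "apply_moves", "payload": {"plan": [[-0.005,0.03,-0.001,0.5,0,-0.1,-1],[-0.005,0.06,-0.001,0.5,0,-0.1,-1],[-0.005,0.09,-0.001,0.5,0,-0.1,-1],[-0.005,0.11,-0.001,0.5,0,-0.1,-1],[-0.005,0.11,-0.001,0.5,0,-0.1,0]], "squeeze": 40}}

```text
time: 12.32
tool_pos: [0.5087, 0.2932, 0.1859]
tool_rot: [-1.574, -0.001, -1.571]
contact_force: [0.5, -0.5, -0.0]
opening: 0.086
```

Call:
{"api": "apply_moves", "payload": {"plan": [[0,0,0,0,0,0,1],[0,0,0,0,0,0,1],[0,0,0,0,0,0,1],[0,0,0,0,0,0,1],[0,0,0,0,0,0,1]]}}

```text
time: 12.95
tool_pos: [0.5097, 0.2939, 0.1879]
tool_rot: [-1.57, 0.001, -1.57]
contact_force: [-0.5, -0.9, 2.9]
opening: 0.0552
```

```bash
python3 -c "
from h import *
go((.5105,.2925,.187,0))"
```

```text
t 12.95 pos [0.5097 0.2939 0.1879] q6 0.39 F [-0.5 -0.9  2.9] op 0.0552
[1.4 0.9 0.8] [-0.06  0.03 -0.06]
```

Call:
{"api": "apply_moves", "payload": {"plan": [[0,0.002,0,0,0,0,1],[0,0.004,0,0,0,0,1],[0,0.006,0,0,0,0,1],[0,0.0075,0,0,0,0,1],[0,0.0075,0,0,0,0,1]]}}

```text
time: 13.58
tool_pos: [0.5097, 0.2939, 0.1805]
tool_rot: [-1.57, 0.001, -1.57]
contact_force: [-1.4, -1.2, 8.6]
opening: 0.0548
```

Call:
{"api": "apply_moves", "payload": {"plan": [[0,0.0005,0,0,0,0,1],[0,0.001,0,0,0,0,1],[0,0.001,0,0,0,0,1],[0,0.001,0,0,0,0,1],[0,0.001,0,0,0,0,1]]}}

```text
time: 14.2
tool_pos: [0.5098, 0.2939, 0.18]
tool_rot: [-1.569, 0.001, -1.57]
contact_force: [-1.9, -1.1, 10.3]
opening: 0.0552
```

Call:
{"api": "apply_moves", "payload": {"plan": [[0,0.0008,0,0,-4,0,1],[0,0.0008,0,0,-10,0,1],[0,0.0008,0,0,-18,0,1],[0,0.0008,0,0,-24,0,1],[0,0.0008,0,0,-30,0,1]]}}

```text
time: 14.82
tool_pos: [0.5104, 0.2948, 0.18]
tool_rot: [-1.566, 0.001, -1.043]
contact_force: [-1.4, 2.3, 12.9]
opening: 0.0554
```

```bash
python3 -c "
from h import *
print(robot.observe()['torque'].round(3))
go((.5098,.2939,.18,90))
cv2.imwrite('pics/w7.png',cams.read_camera('wrist')); cv2.imwrite('pics/s7.png',cams.read_camera('scene'))"
```

```text
[ 0.211  0.225 -0.139]
t 14.82 pos [0.5104 0.2948 0.18  ] q6 -0.14 F [-1.4  2.3 12.9] op 0.0554
[ 0.5  0.  -0.9] [ -0.28 -59.78   0.11]
```

Call:
{"api": "apply_moves", "payload": {"plan": [[0.0003,0,0,0,-7,0,1],[0.0005,0,0,0,-14,0,1],[0.0005,0,-0.0005,0,-21,0,1],[0.0005,0,-0.0005,0,-28,0,1],[0.0005,0,-0.0005,0,-32,0,1]]}}

```text
time: 15.55
tool_pos: [0.5102, 0.294, 0.18]
tool_rot: [-1.566, -0.002, -0.485]
contact_force: [-1.6, 1.5, 14.4]
opening: 0.0549
```

Call:
{"api": "apply_moves", "payload": {"plan": [[0,0,0,0,-7,0,1],[0,0,0,0,-14,0,1],[0,0,0,0,-21,0,1],[0,0,0,0,-28,0,1],[0,0,0,0,-28,0,1]]}}

```text
time: 16.18
tool_pos: [0.5103, 0.2938, 0.18]
tool_rot: [-1.568, -0.004, 0.002]
contact_force: [-1.2, 1.3, 13.1]
opening: 0.055
```

```bash
python3 -c "
from h import *
print(robot.observe()['torque'].round(3))
go((.5098,.2939,.18,90))"
```

```text
[0.121 0.051 0.054]
t 16.18 pos [0.5103 0.2938 0.18  ] q6 -1.18 F [-1.2  1.3 13.1] op 0.055
[-0.5 -0.   0.1] [-0.15  0.12  0.23]
```

Call:
{"api": "apply_moves", "payload": {"plan": [[0,-0.004,0,0,0,0,1],[0,-0.009,0,0,0,0,1],[0,-0.014,0,0,0,0,1],[0,-0.02,0,0,0,0,1],[0,-0.02,0,0,0,0,1]]}}

```text
time: 16.8
tool_pos: [0.5092, 0.293, 0.198]
tool_rot: [-1.57, 0.0, 0.0]
contact_force: [-0.4, 0.3, -0.6]
opening: 0.0555
```

Call:
{"api": "apply_moves", "payload": {"plan": [[0,-0.018,0,0,0,0,1],[0,-0.036,0,0,0,0,1],[0,-0.054,0,0,0,0,1],[0,-0.067,0,0,0,0,1],[0,-0.067,0,0,0,0,1]]}}

```text
time: 17.42
tool_pos: [0.5095, 0.2932, 0.2656]
tool_rot: [-1.57, -0.001, 0.0]
contact_force: [0.6, -0.4, -0.2]
opening: 0.0555
```

```bash
python3 -c "
from h import *
go((.5103,.2938,.268,90))
a=cams.read_camera('scene'); b=cams.read_camera('wrist')
c=np.zeros((420,800,3),np.uint8);c[:,:500]=cv2.resize(a[90:330,90:376],(500,420));c[:225,500:]=cv2.resize(b,(300,225));cv2.imwrite('pics/c8.png',c)"
```

```text
t 17.43 pos [0.5095 0.2932 0.2656] q6 -1.18 F [ 0.6 -0.4 -0.2] op 0.0555
[ 0.8 -2.4  0.7] [-0.06  0.03  0.08]
```

View pics/c8.png

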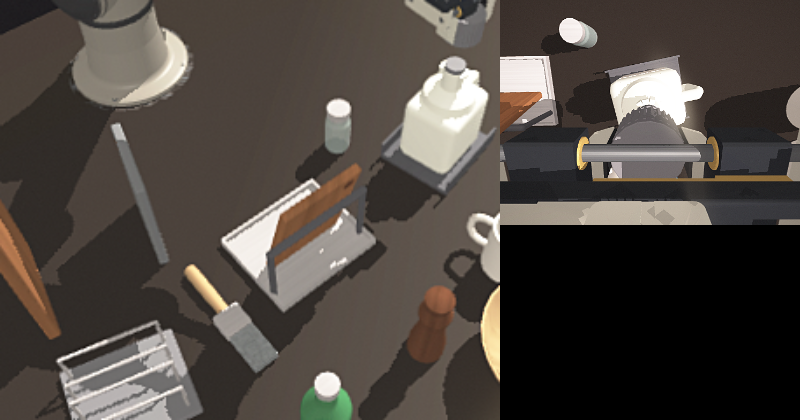

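The jug's mouth is open, the cap is held in the gripper, and the board is leaning squarely on the rail. I'll raise the cap 2 mm and let it settle.

Call:
{"api": "apply_moves", "payload": {"plan": [[0,-0.002,0,0,0,0,1],[0,-0.002,0,0,0,0,1],[0,-0.002,0,0,0,0,1],[0,-0.002,0,0,0,0,1],[0,-0.002,0,0,0,0,1]]}}

```text
time: 18.15
tool_pos: [0.5092, 0.2931, 0.2669]
tool_rot: [-1.57, -0.0, 0.0]
contact_force: [-1.5, -0.4, -0.4]
opening: 0.0553
```

```bash
python3 -c "
from h import *
go((.5103,.2938,.268,90)); print(robot.hand_in())"
```

```text
t 18.15 pos [0.5092 0.2931 0.2669] q6 -1.18 F [-1.5 -0.4 -0.4] op 0.0553
[ 1.1 -1.1  0.7] [-0.03  0.03  0.  ]
the job is handed in; nothing more can be done
None
```

The job is done and handed in at 18.2 s of the 58 s allowed.

- **Board:** I lifted it out of the rack and set its bottom edge in the stand's tray at about a 14° lean. I eased it back until it touched the rail, then let go. In the last picture it stands in the tray, parallel to the rail.
- **Cap:** I pushed it down about 8 mm (10–14 N measured), turned it 90° anticlockwise and lifted it off with no resistance. It is still held upright over the open mouth, by my estimate 79 mm above where it sat. The jaw opening reads 55 mm, which matches the cap's 56 mm width.

The close-up wrist view put the cap's position about 5 mm off the first overhead estimate in y. I used the wrist view, and the side forces stayed small while pushing and turning. In the last picture the other items I could see look unmoved. I judged that by eye and did not measure them. No check failed.

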